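# Zero the piece counter and clamp the pen rest in the sliding-jaw holder

## Robot

A 6-joint arm with a two-finger parallel gripper is mounted at the origin on the work surface. World frame = base frame: x ahead of the robot, y to its left, z up, the work surface at z = 0. Lengths are in mm, angles in rad, forces in N, time in s.
With the tool pointing down it reaches from about 325 to 900 mm from the base axis. Payload 6.1 kg.
Tool frame: the origin (TCP) lies midway between the tips of the shut fingers; the grasp point (between the pads) lies robot.grip_depth behind it (robot.grip_depth is the distance from the TCP to the grasp point, in mm); z points along the fingers, y is the line along which they close (so a half turn about z gives the same grasp; the last joint's range is limited). The gripper opens to 85 mm and grips with 20 to 120 N. Pads are 22 mm wide; open, the fingers measure 114 mm over their backs; the gripper's body (76 mm by 85 mm) begins 54 mm behind the grasp point. The pads swing forward as they close: fully open they stand 13 mm farther back than shut.
Start: joints at [-1.266, 0.22, 1.526, -0, 1.395, -0.126], TCP at [260.991, -567.89, 231.3] pointing down, gripper open.
Joint ranges: [-2.98, 2.98], [-0.91, 2.08], [0.09, 2.57], [-1.24, 4.39], [0.2, 2.65], [-2.68, 2.68]. Speed limits (rad/s): [2.57, 2.57, 3.01, 3.14, 3.14, 3.14].

## Interface

Orientations are given as a rotation vector (axis times angle).
In Python, from plant import robot, viewer gives the robot as it stands.
- The arm moves only by the tool servo_tool, never from a script. Its argument "steps" is a list of rows, each a list of 3 entries, a list of its own where there are three numbers: the finger opening in mm, from 0 to 85.4, then the shift along the tool's x, y, z scaled (see below), then the turn, a rotation vector about the tool's x, y, z scaled (see below). A call has 1 to 5 rows; each row is the pose to reach, as a shift and turn from the pose commanded when the call began, along the tool's axes at that moment; what a row does not reach only later rows make up. The controller multiplies each number of a shift by 0.5 m and each number of a turn by 90 degrees. A row lasts 1/12 s, in which the tool goes at most 41.7 mm and 7.16 degrees, less where a joint would pass 70% of its speed; a pose out of reach is approached as far as the arm can. A call with a number of a shift or a turn outside -1 to 1 is refused whole. A call with a gripper value outside its range is refused whole. The fingers move at their own pace and stop on an object; the grip force is fixed at half the most. Time passes only in rows, so rows that repeat a pose let the fingers close. It gives the time, the measured TCP pose, the force, the opening and the grip force at its end, in the units of the state.
- robot.get_state(): the state, without advancing time (a new reading comes with each control period).
- viewer.camera(name): name is "scene" or "side" or "wrist"; returns a dict with "color" (480x640x3 uint8, red, green, blue), "fx", "fy", "cx", "cy" (pixels), "pose" (4x4, takes a point from camera to world coordinates). Camera axes: x right, y up, looking along -z (the intrinsics and any distortion apply to the point x, -y, -z); pixel columns grow to the right and rows downward; lengths in mm; the calibration is good to about 2 mm. A picture is of the moment at which its call begins. There is no depth.
- robot.hand_in(): hands the job in; it is judged then, once.
The state is a dict: "time_s": time; "q": joint angles; "qd": joint speeds; "joint_efforts": joint torques, N m; "ee_pos": TCP position; "eef_rot": TCP orientation; "wrist_force": force on the tool from outside, world axes, zero at the start; "torque": the same for the moment, N m; "grip_width": finger opening in mm; "gripper_force": force on a finger pad.
Only numpy, scipy, OpenCV 4.12 (cv2) and the standard library are available. Lean on these libraries where they do the work, as an engineer would, in place of code of your own. Each camera call takes 0.05 s, during which the arm holds its last target. There are 200 camera calls.

## Task

Get the carver's table ready for the next piece: first turn the counter's reset knob anticlockwise all the way back to its zero stop. Then slide the holder's jaw along its bed until its sprung pad holds the wooden pen rest square and firmly against the end stop, with the pad's springs clearly compressed but without bruising the wood, so that it stays clamped after you let go. Leave the hammer, the ink bottle and the carved pen where they are.

Things in the scene. Friction and masses are not known exactly. Their poses are not given: they have to be found in the camera images.
- holder: Sliding-jaw work holder, fixed to the table: a flat dark steel bed 120 (x) x 330 (y) x 20 mm. Origin under its middle, on the table; y runs along the track. An end stop stands across the bed near its -y end; the jaw slides on the bed from the +y end towards the stop (-y).
- stop_zero (a point): Point on the holder's bed, 140 mm to -y of its middle. The steel end stop (100 wide, 20 thick, 42 mm high) has been set by hand and does not yield: its inner face lies anywhere from 0 to 24 mm to the +y side of this point (not reported).
- jaw: Sliding jaw, axes as the holder's. Origin on the bed (20.5 mm over the table) under the jaw's middle; fully open at holder y = +110 mm, travel 140 mm towards -y. Grey carriage 56 wide, 19 mm high, with a cross plate 94 wide, 41 mm high at y -54 to -40 and a sprung pad ahead of it. Sliding it takes about 8 N of track friction, plus the pad's force; it stays where it is left.
- fin_top (a point): Middle of the top edge of the jaw's grip, 94 mm above the table: an upright dark wooden fin on the carriage, 16 mm thick (x), 70 mm long (y), standing 55 mm above the carriage's top.
- pad_rest (a point): Centre of the sprung steel pad's pressing face when unpressed, moving with the jaw. Pad 94 wide, 32 mm high. It yields 11 mm at 1 N per mm, then is solid. Well clamped is 4 to 8 mm of give (4 to 8 N); under 3 N is loose, over 25 N bruises the wood. Let go, the track friction holds up to about 8 N; above that the jaw slips back a little.
- rest: Wooden pen rest, loose on the bed between pad and end stop: 90 (x) x 50 (y) x 30 mm block with 5 mm carved ribs on top, 85 to 180 g. Origin at the centre of its underside. It starts a little askew and short of the stop; pushed by the pad it slides along, turns square and ends with its two 90 mm faces flat on pad and stop.
- counter: Grey piece counter, fixed to the table: 120 (x) x 110 (y) x 40 mm. Origin under its centre. On its top a round metal dial with black ticks; the longest tick, on its -x side, is zero.
- knob_top (a point): Centre of the top of the counter's black reset knob, 90 mm above the table, on the knob's upright axis. The knob is a 72 mm disc 10 mm thick (its top 54 mm above the table) with an upright bar grip on it: 70 mm long, 16 mm thick, 36 mm high, bar along this point's x; a white line on the bar points to the point's -x. The point turns with the knob.
- reset_knob (a joint): Angle of the reset knob, rad: 0 at the zero stop (white line at the long tick, bar along the counter's x); grows as it is turned clockwise seen from above, up to 5. Friction about 0.06 N m; it stays where it is left. Turning it anticlockwise lowers the value to the hard stop at 0. It starts 2 to 4 rad from zero, so it takes several grasps.
- hammer: Bystander: hammer lying on the table beyond the work, about 260 mm long along its x. Origin at its middle, on the table.
- ink_bottle: Bystander: glass ink bottle with black cap, 45 x 80 x 92 mm, standing. Origin under its centre.
- carved_pen: Bystander: carved dark wooden pen, 175 mm long along its x, 14 mm thick, lying. Origin under its middle.
Not all that is in view belongs to the job. Leave any orange or pink look-alike of the counter alone.

How it is judged (in metres and radians):
On the way, in this order (a step that is already met when the one before it is completed fails the run):
1. the reset knob is turned back to its zero stop (value of joint reset_knob below 0.1 rad), for 0.2 s.
2. the jaw presses the pen rest firmly against the end stop (contact force between jaw and rest above 3 N), for 0.3 s.
At the end, for the whole second after the job is handed in: The knob is at its zero stop (within 0.1 rad); the pen rest lies flat on the bed, square (within 0.05 rad), at rest, and the released jaw still presses it against the end stop with more than 3 N (value of joint reset_knob below 0.1 rad and contact force between jaw and rest above 3 N and angle between the y axis of rest and the y axis of holder, either way round below 0.05 rad and z of rest in the frame of holder below 0.023 m and linear speed of each of rest, jaw below 0.01 m/s); the robot touches nothing.
It fails at once if the pen rest is pressed with more than 25 N (bruised) (contact force between jaw and rest above 25 N).
It fails at once if the hammer is displaced by more than 30 mm (distance of hammer from where it was at the start of the episode above 0.03 m).
It fails at once if the ink bottle is displaced by more than 30 mm (distance of ink_bottle from where it was at the start of the episode above 0.03 m).
It fails at once if the carved pen is displaced by more than 30 mm (distance of carved_pen from where it was at the start of the episode above 0.03 m).
It also fails if it takes over 64 s, if anything falls off the work surface, if the arm or the gripper's body presses on something with over 40 N, if the wrist force passes 120 N, or if a joint passes its speed limit or range.

## Working session

There is one attempt and no reset: what is moved stays moved. The work goes in short steps, Python scripts to look and compute and a tool call to move; the robot and the scene stay as the last step left them, time stands still between calls to the robot, and variables do not carry over. Pictures are saved under pics/ and viewed, at most 10 in all, crops included, and the job is handed in when it is done.

Besides the shell and the picture viewer there is one more tool, called after ">>>" as name(argument=value, ...) on one line, values as JSON. servo_tool: Moves the arm, as the interface text tells. Its arguments: {"type":"object","properties":{"steps":{"type":"array","items":{"type":"array"}}},"required":["steps"]}

```bash
mkdir -p pics; python3 - <<'E'
from plant import robot, viewer
import cv2, numpy as np, json
print(robot.grip_depth, robot.get_state())
for n in ["scene","side"]:
    c=viewer.camera(n); cv2.imwrite(f"pics/{n}0.png",c["color"][:,:,::-1])
    print(n,[c[k] for k in("fx","fy","cx","cy")],np.round(c["pose"],4).tolist(),[k for k in c])
E
```

```text
18.700000000000003 {'time_s': 0.0, 'q': array([-1.26608160e+00,  2.21242153e-01,  1.52761802e+00, -3.24853069e-05,
        1.39467391e+00, -1.26121900e-01]), 'qd': array([-0.00088358, -0.00086304, -0.00122003, -0.0005638 , -0.00047196,
       -0.00099337]), 'joint_efforts': array([-8.32935202e-04, -4.96900105e+01, -3.89396310e+01, -1.00794937e-04,
        1.09701310e-02, -3.19869366e-05]), 'ee_pos': array([ 260.81175312, -567.3185478 ,  230.18564512]), 'eef_rot': array([-3.06709308e+00, -6.71130607e-01,  3.21786525e-04]), 'wrist_force': array([ 0.57408602, -0.15778274,  0.59934091]), 'torque': array([ 0.00597303, -0.02094535,  0.02280376]), 'gripper_force': 0.0, 'grip_width': 85.54588505116214}
scene [452.3628921367345, 452.3628921367345, 318.9718193578923, 231.7388906538577] [[0.7952, -0.467, 0.3868, 873.7903], [0.6063, 0.6186, -0.4997, -534.7643], [-0.0059, 0.6319, 0.775, 832.7902], [0.0, 0.0, 0.0, 1.0]] ['color', 'fx', 'fy', 'cx', 'cy', 'pose']
side [605.9459376236941, 605.9459376236941, 325.6786320568047, 241.73479785959856] [[-0.7961, 0.3521, -0.4922, -32.7979], [-0.6052, -0.4625, 0.6479, 701.9041], [0.0004, 0.8137, 0.5813, 726.2815], [0.0, 0.0, 0.0, 1.0]] ['color', 'fx', 'fy', 'cx', 'cy', 'pose']
```

View pics/scene0.png

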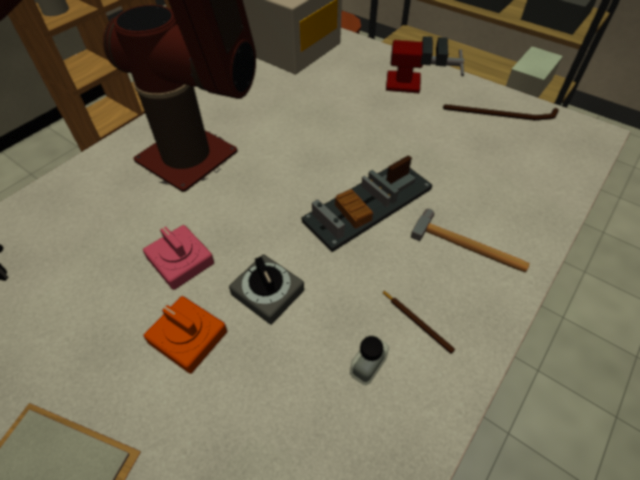

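View pics/side0.png

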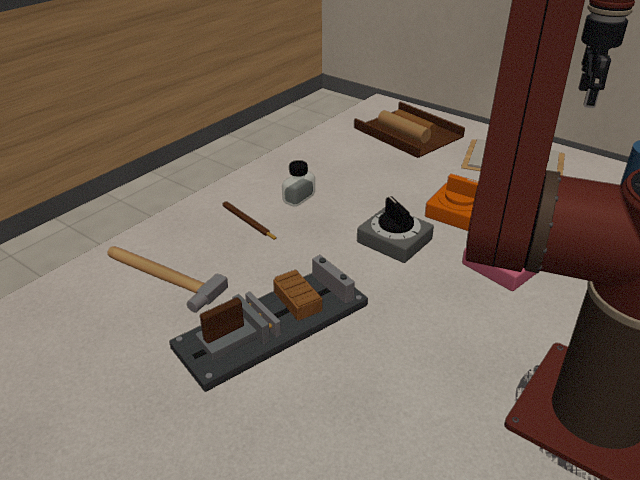

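Scene view: the grey counter is at (267,288), the pink look-alike at (178,255) and the orange one at (186,332). The holder is at (367,202), with its fin at (399,168). In the side view the counter is at (396,232), the holder at (270,322) and the fin at (222,320). The grey counter with the metal dial fits the description, and I'll confirm it in an enlarged crop.

```bash
python3 - <<'E'
import cv2, numpy as np
s=cv2.imread("pics/scene0.png"); d=cv2.imread("pics/side0.png")
def crop(im,x,y,w,h): return cv2.resize(im[y:y+h,x:x+w],(400,300),interpolation=cv2.INTER_CUBIC)
o=np.vstack([np.hstack([crop(s,217,250,100,75),crop(d,346,190,100,75)]),np.hstack([crop(s,295,145,144,108),crop(d,165,240,208,156)])])
cv2.imwrite("pics/crop0.png",o)
E
```

```text
(no output)
```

View pics/crop0.png

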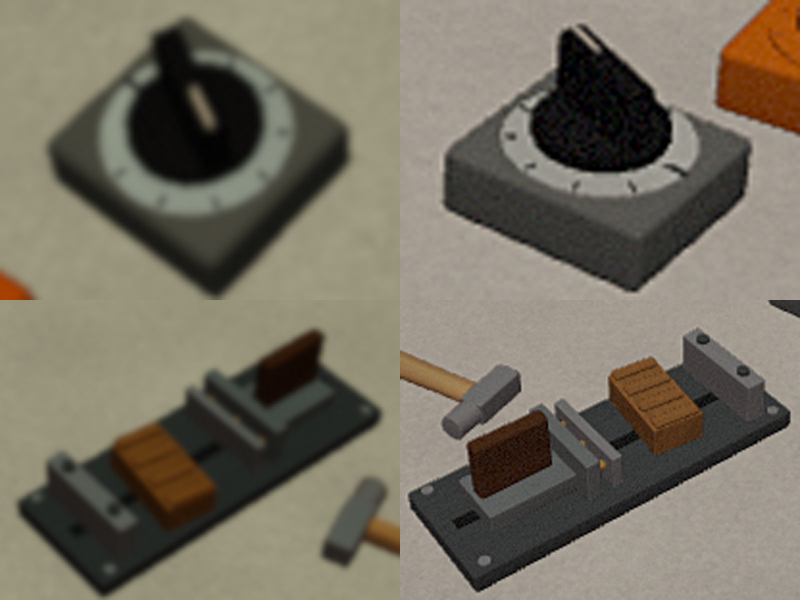

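The crop confirms the grey counter: metal dial with ticks, black knob, and a white line at scene crop (200,107) pointing toward the scene camera. The holder's jaw is open, with a brown fin on it, and the rest sits askew between pad and stop. Next I'll fit the poses.

```bash
cat > h.py <<'E'
import numpy as np
C={"scene":(452.363,452.363,318.972,231.739,np.array([[0.7952,-0.467,0.3868,873.7903],[0.6063,0.6186,-0.4997,-534.7643],[-0.0059,0.6319,0.775,832.7902]])),
"side":(605.946,605.946,325.679,241.735,np.array([[-0.7961,0.3521,-0.4922,-32.7979],[-0.6052,-0.4625,0.6479,701.9041],[0.0004,0.8137,0.5813,726.2815]]))}
def ray(n,u,v):
    fx,fy,cx,cy,P=C[n]; return P[:,3],P[:,:3]@np.array([(u-cx)/fx,-(v-cy)/fy,-1])
def onz(n,u,v,z):
    o,d=ray(n,u,v); return o+d*(z-o[2])/d[2]
def proj(n,p):
    fx,fy,cx,cy,P=C[n]; q=P[:,:3].T@(np.asarray(p)-P[:,3]); return np.array([cx-fx*q[0]/q[2],cy+fy*q[1]/q[2]])
E
python3 - <<'E'
from h import *
from scipy.optimize import least_squares
A=lambda n,x,y:{"sc":("scene",217+x/4,250+y/4),"dc":("side",346+x/4,190+y/4),"sh":("scene",295+x/2.778,145+y/2.778),"dh":("side",165+x/1.923,240+y/1.923)}[n]
def show(l,n,x,y,z): print(l,n,np.round(onz(*A(n,x,y),z)[:2],1))
for l,x,y in[("L",50,150),("T",185,20),("R",348,155),("B",212,268)]: show(l,"sc",x,y,40)
for l,x,y in[("L",45,155),("R",350,145),("B",237,235)]: show(l,"dc",x,y,40)
for x,y in[(170,28),(188,85),(212,130)]: show("line","sc",x,y,90)
for x,y in[(175,28),(200,52)]: show("line","dc",x,y,90)
show("longtick","dc",278,170,41);show("tick","sc",135,82,41)
for l,x,y in[("L",20,200),("B",105,283),("R",382,108)]: show(l,"sh",x,y,20)
for l,x,y in[("L",10,197),("B",78,280),("R",390,113)]: show(l,"dh",x,y,20)
for x,y in[(258,65),(318,32),(265,70),(322,37)]: show("fin","sh",x,y,94)
for x,y in[(70,140),(148,113)]: show("fin","dh",x,y,94)
E
```

```text
L sc [ 420.9 -252.2]
T sc [ 421.  -148.4]
R sc [ 545.1 -162.1]
B sc [ 532.3 -253.1]
L dc [ 525.  -137.1]
R dc [ 407.5 -237.8]
B dc [ 412.9 -137. ]
line sc [ 446.9 -181.1]
line sc [ 477.4 -201.6]
line sc [ 504.3 -214.3]
line dc [ 497.1 -208.9]
line dc [ 474.9 -197. ]
longtick dc [ 424.5 -195.2]
tick sc [ 427.6 -195.1]
L sh [408.8   1.3]
B sh [519.7 -26.9]
R sh [602.8 286.8]
L dh [595.9 292.2]
B dh [483.7 320.7]
R dh [400.6   7.9]
fin sh [518.  194.6]
fin sh [537.6 262.1]
fin sh [526.  192.9]
fin sh [543.7 258.5]
fin dh [541.  263.3]
fin dh [514.1 201.4]
```

>>> servo_tool(steps=[[85,[0.7,-0.49,0],[0,0,0.38]],[85,[0.7,-0.49,0],[0,0,0.38]],[85,[0.7,-0.49,0],[0,0,0.38]],[85,[0.7,-0.49,0],[0,0,0.38]],[85,[0.7,-0.49,0],[0,0,0.38]]])

```text
time_s: 0.52
ee_pos: [365.4, -388.1, 230.8]
eef_rot: [-3.129, 0.271, 0.001]
wrist_force: [1.4, -0.5, 0.7]
grip_width: 85.1
gripper_force: 0.0
```

>>> servo_tool(steps=[[85,[0.15,-0.41,0],[0,0,0.22]],[85,[0.15,-0.41,0],[0,0,0.22]],[85,[0.15,-0.41,0],[0,0,0.22]],[85,[0.15,-0.41,0],[0,0,0.22]],[85,[0.15,-0.41,0],[0,0,0.22]]])

```text
time_s: 0.93
ee_pos: [463.9, -215.0, 231.1]
eef_rot: [-3.039, 0.797, 0.0]
wrist_force: [1.2, -1.1, 0.0]
grip_width: 85.0
gripper_force: 0.0
```

```bash
python3 - <<'E'
from plant import robot, viewer
import cv2, numpy as np
s=robot.get_state(); print(s["ee_pos"],s["eef_rot"],s["q"],s["qd"])
c=viewer.camera("wrist"); cv2.imwrite("pics/w1.png",c["color"][:,:,::-1])
np.savez("w1.npz",**{k:c[k] for k in("fx","fy","cx","cy","pose")}); print(c["fx"],c["fy"],c["cx"],c["cy"],np.round(c["pose"],3))
s=robot.get_state(); print(s["ee_pos"],s["eef_rot"])
E
```

```text
[ 463.9185103  -214.96786364  231.07878558] [-3.03871702e+00  7.97051273e-01  3.47033533e-04] [-5.88260119e-01 -5.34288532e-02  1.81846848e+00  5.25151024e-06
  1.37678848e+00  1.49557504e+00] [ 0.9872291   0.05742    -0.05825338  0.00172962 -0.00956399  0.95448826]
408.3728828745895 408.3728828745895 320.48188174092064 244.13634884870146 [[-4.90000e-01  8.42000e-01  2.26000e-01  5.21217e+02]
 [-8.71000e-01 -4.74000e-01 -1.27000e-01 -2.46904e+02]
 [-0.00000e+00 -2.59000e-01  9.66000e-01  3.73329e+02]
 [ 0.00000e+00  0.00000e+00  0.00000e+00  1.00000e+00]]
[ 467.0612091  -208.35245724  231.10882072] [-3.03586171e+00  7.87426652e-01 -1.39417365e-03]
```

View pics/w1.png

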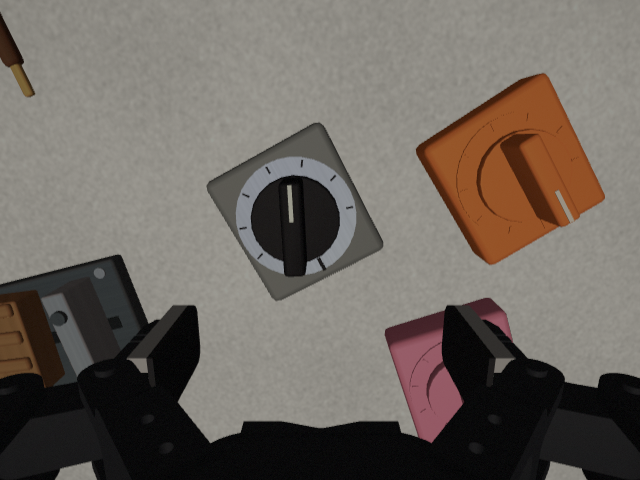

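The wrist view shows the grey counter at (296,213), the disc centred near (295,219), the white line from (289,184) to (291,222) and the zero tick at (322,264).

```bash
cat >> h.py <<'E'
def wonz(f,u,v,z):
    c=np.load(f); P=c["pose"]; d=P[:3,:3]@np.array([(u-c["cx"])/c["fx"],-(v-c["cy"])/c["fy"],-1]); return P[:3,3]+d*(z-P[2,3])/d[2]
E
python3 - <<'E'
from h import *
import cv2
w=lambda l,u,v,z: print(l,np.round(wonz("w1.npz",u,v,z)[:2],1))
im=cv2.imread("pics/w1.png"); hsv=cv2.cvtColor(im,cv2.COLOR_BGR2HSV).astype(int)
m=np.zeros(im.shape[:2],np.uint8); roi=(slice(140,285),slice(220,372))
m[roi]=((im[roi][:,:,2]>120)&(im[roi][:,:,0]>=im[roi][:,:,2])).astype(np.uint8)*255
n,l,st,ce=cv2.connectedComponentsWithStats(m); i=1+np.argmax(st[1:,4]); p=np.argwhere(l==i)[:,::-1].astype(np.float32)
e=cv2.fitEllipse(cv2.convexHull(p)); print(e); w("dial",*e[0],41)
for a in[("disc",295,219,54),("lineT",289,184,90),("lineB",291,222,90),("tick",322,264,41)]: w(*a)
for a in[(208,186),(320,123),(382,244),(277,300)]: w("corner",*a,40)
E
```

```text
((295.6171569824219, 215.59222412109375), (117.65894317626953, 120.62452697753906), 111.44461822509766)
dial [ 474.9 -197.2]
disc [ 474.5 -197.3]
lineT [ 503.1 -211.7]
lineB [ 479.3 -199.4]
tick [ 427.5 -195.7]
corner [ 530.8 -147.2]
corner [ 529.  -250.8]
corner [ 417.8 -248.4]
corner [ 417.7 -144.9]
```

```bash
python3 - <<'E'
from plant import robot
s=robot.get_state(); print(s["ee_pos"],s["eef_rot"],s["q"])
E
```

```text
[ 467.0612091  -208.35245724  231.10882072] [-3.03586171e+00  7.87426652e-01 -1.39417365e-03] [-0.57739009 -0.05333209  1.81832783  0.00538262  1.37743361  1.4999348 ]
```

>>> servo_tool(steps=[[85,[0.003,-0.027,0.1],[0,0,-0.022]],[85,[0.003,-0.027,0.18],[0,0,-0.022]],[85,[0.003,-0.027,0.24],[0,0,-0.022]],[85,[0.003,-0.027,0.24],[0,0,-0.022]],[85,[0.003,-0.027,0.24],[0,0,-0.022]]])

```text
time_s: 1.4
ee_pos: [469.5, -204.7, 109.3]
eef_rot: [-3.051, 0.742, 0.009]
wrist_force: [0.8, -0.2, 0.7]
grip_width: 85.0
gripper_force: 0.0
```

>>> servo_tool(steps=[[85,[0.0024,-0.018,0],[0,0,0]],[85,[0.0024,-0.018,0],[0,0,0]],[85,[0.0024,-0.018,0],[0,0,0]],[85,[0.0024,-0.018,0],[0,0,0]]])

```text
time_s: 1.73
ee_pos: [478.1, -199.2, 113.6]
eef_rot: [3.051, -0.742, 0.006]
wrist_force: [-0.0, -0.5, -0.2]
grip_width: 85.3
gripper_force: 0.0
```

>>> servo_tool(steps=[[85,[0,0,0],[0,0,0]],[85,[0,0,0],[0,0,0]]])

```text
time_s: 1.9
ee_pos: [477.1, -198.7, 112.2]
eef_rot: [3.052, -0.742, 0.002]
wrist_force: [0.5, 0.3, -0.5]
grip_width: 85.1
gripper_force: 0.0
```

>>> servo_tool(steps=[[85,[0,0,0],[0,0,0]],[85,[0,0,0],[0,0,0]]])

```text
time_s: 2.07
ee_pos: [476.7, -198.5, 111.5]
eef_rot: [3.052, -0.743, 0.0]
wrist_force: [0.4, -0.6, 0.5]
grip_width: 85.1
gripper_force: 0.0
```

>>> servo_tool(steps=[[85,[-0.004,0,0.05],[0,0,0]],[85,[-0.004,0,0.096],[0,0,0]],[85,[-0.004,0,0.096],[0,0,0]],[85,[-0.004,0,0.096],[0,0,0]],[85,[-0.004,0,0.096],[0,0,0]]])

```text
time_s: 2.48
ee_pos: [475.4, -197.8, 64.2]
eef_rot: [3.052, -0.742, 0.001]
wrist_force: [0.2, 0.2, 0.4]
grip_width: 85.2
gripper_force: 0.0
```

>>> servo_tool(steps=[[30,[0,0,0],[0,0,0]],[30,[0,0,0],[0,0,0]],[30,[0,0,0],[0,0,0]],[30,[0,0,0],[0,0,0]],[30,[0,0,0],[0,0,0]]])

```text
time_s: 2.9
ee_pos: [475.2, -197.6, 63.8]
eef_rot: [3.052, -0.742, 0.001]
wrist_force: [0.3, 0.0, -0.7]
grip_width: 30.5
gripper_force: 0.0
```

>>> servo_tool(steps=[[10,[0,0,0],[0,0,0]],[10,[0,0,0],[0,0,0]],[10,[0,0,0],[0,0,0]],[10,[0,0,0],[0,0,0]]])

```text
time_s: 3.23
ee_pos: [475.0, -197.5, 63.6]
eef_rot: [3.053, -0.742, 0.0]
wrist_force: [-0.8, 0.2, 3.5]
grip_width: 15.2
gripper_force: 58.7
```

>>> servo_tool(steps=[[10,[0,0,0],[0,0,-0.08]],[10,[0,0,0],[0,0,-0.16]],[10,[0,0,0],[0,0,-0.24]],[10,[0,0,0],[0,0,-0.32]],[10,[0,0,0],[0,0,-0.39]]])

```text
time_s: 3.65
ee_pos: [475.2, -196.2, 63.6]
eef_rot: [-3.132, -0.222, -0.001]
wrist_force: [-0.9, 6.6, 6.4]
grip_width: 15.0
gripper_force: 59.3
```

>>> servo_tool(steps=[[10,[0,0,0],[0,0,-0.08]],[10,[0,0,0],[0,0,-0.16]],[10,[0,0,0],[0,0,-0.24]],[10,[0,0,0],[0,0,-0.32]],[10,[0,0,0],[0,0,-0.39]]])

```text
time_s: 4.07
ee_pos: [474.7, -195.1, 63.6]
eef_rot: [-2.917, -1.155, -0.001]
wrist_force: [-3.7, 12.5, 11.7]
grip_width: 14.9
gripper_force: 59.9
```

>>> servo_tool(steps=[[10,[0,0,0],[0,0,-0.08]],[10,[0,0,0],[0,0,-0.16]],[10,[0,0,0],[0,0,-0.24]],[10,[0,0,0],[0,0,-0.32]],[10,[0,0,0],[0,0,-0.39]]])

```text
time_s: 4.48
ee_pos: [473.6, -194.4, 63.6]
eef_rot: [-2.431, -1.98, -0.001]
wrist_force: [-9.3, 13.5, 16.6]
grip_width: 15.0
gripper_force: 60.7
```

>>> servo_tool(steps=[[10,[0,0,0],[0,0,-0.08]],[10,[0,0,0],[0,0,-0.16]],[10,[0,0,0],[0,0,-0.24]],[10,[0,0,0],[0,0,-0.32]],[10,[0,0,0],[0,0,-0.39]]])

```text
time_s: 4.9
ee_pos: [472.3, -194.5, 63.5]
eef_rot: [-1.719, -2.619, -0.002]
wrist_force: [-14.9, 12.1, 20.6]
grip_width: 15.0
gripper_force: 61.3
```

>>> servo_tool(steps=[[28,[0,0,0],[0,0,0]],[28,[0.003,-0.003,0],[0,0,0]],[28,[0.003,-0.003,0],[0,0,0]],[28,[0.003,-0.003,0],[0,0,0]],[28,[0.003,-0.003,0],[0,0,0]]])

```text
time_s: 5.32
ee_pos: [473.0, -196.8, 63.2]
eef_rot: [1.733, 2.62, -0.0]
wrist_force: [-0.2, -0.2, -0.1]
grip_width: 27.9
gripper_force: 0.0
```

>>> servo_tool(steps=[[10,[0,0,0],[0,0,0]],[10,[0,0,0],[0,0,0]],[10,[0,0,0],[0,0,0]],[10,[0,0,0],[0,0,0]]])

```text
time_s: 5.65
ee_pos: [473.1, -196.8, 63.4]
eef_rot: [1.733, 2.62, 0.0]
wrist_force: [1.0, 0.7, 1.1]
grip_width: 15.0
gripper_force: 58.6
```

>>> servo_tool(steps=[[10,[0,0,0],[0,0,-0.08]],[10,[0,0,0],[0,0,-0.16]],[10,[0,0,0],[0,0,-0.24]],[10,[0,0,0],[0,0,-0.32]],[10,[0,0,0],[0,0,-0.39]]])

```text
time_s: 6.07
ee_pos: [473.3, -196.6, 63.4]
eef_rot: [0.852, 3.023, 0.0]
wrist_force: [1.5, 0.7, 0.2]
grip_width: 15.0
gripper_force: 58.5
```

>>> servo_tool(steps=[[10,[0,0,0],[0,0,-0.06]],[10,[0,0,0],[0,0,-0.12]],[10,[0,0,0],[0,0,-0.18]],[10,[0,0,0],[0,0,-0.24]],[10,[0,0,0],[0,0,-0.28]]])

```text
time_s: 6.48
ee_pos: [473.3, -196.5, 63.4]
eef_rot: [0.175, 3.136, 0.0]
wrist_force: [2.2, 1.3, 0.5]
grip_width: 14.9
gripper_force: 58.5
```

```bash
python3 - <<'E'
from plant import robot
s=robot.get_state(); print(s["torque"],s["eef_rot"],s["q"],np if 0 else "")
E
```

```text
[ 0.15922974 -0.10219975 -0.0494183 ] [1.74649030e-01 3.13599037e+00 4.29077301e-04] [-5.47859573e-01  1.44924082e-01  1.95359985e+00  6.85205272e-04
  1.04254337e+00 -2.00773239e+00]
```

>>> servo_tool(steps=[[10,[0,0,0],[0,0,-0.03]],[10,[0,0,0],[0,0,-0.06]],[10,[0,0,0],[0,0,-0.08]],[10,[0,0,0],[0,0,-0.08]]])

```text
time_s: 6.82
ee_pos: [473.5, -196.5, 63.4]
eef_rot: [-0.013, 3.14, 0.001]
wrist_force: [2.7, 2.6, -1.0]
grip_width: 14.9
gripper_force: 63.7
```

```bash
python3 - <<'E'
from plant import robot
s=robot.get_state(); print(s["torque"],s["eef_rot"])
E
```

```text
[ 0.22137094 -0.37719426 -1.38339857] [-1.25609403e-02  3.14017210e+00  1.33462247e-03]
```

>>> servo_tool(steps=[[40,[0,0,0],[0,0,0]],[40,[0,0,0],[0,0,0]],[40,[0,0,0],[0,0,0]],[60,[0,0,-0.06],[0,0,0]],[85,[0,0,-0.14],[0,0,0]]])

```text
time_s: 7.23
ee_pos: [469.7, -194.9, 130.0]
eef_rot: [0.015, -3.133, -0.007]
wrist_force: [-0.5, -0.3, -0.6]
grip_width: 62.7
gripper_force: 0.0
```

>>> servo_tool(steps=[[85,[0,0,-0.08],[0,0,0.07]],[85,[0,0,-0.16],[0,0,0.15]],[85,[0,0,-0.24],[0,0,0.23]],[85,[0,0.05,-0.24],[0,0,0.31]],[85,[0,0.12,-0.24],[0,0,0.39]]])

```text
time_s: 7.65
ee_pos: [474.1, -139.7, 257.3]
eef_rot: [0.936, 2.991, -0.003]
wrist_force: [-0.3, 1.1, -1.5]
grip_width: 85.2
gripper_force: 0.0
```

```bash
python3 - <<'E'
from plant import robot, viewer
import cv2
s=robot.get_state(); print(s["ee_pos"],s["eef_rot"])
c=viewer.camera("scene")["color"][250:325,217:317,::-1]
cv2.imwrite("pics/k1.png",cv2.resize(c,(400,300),interpolation=cv2.INTER_CUBIC))
E
```

```text
[ 474.09664702 -139.74315888  257.25037647] [ 0.93611047  2.9912082  -0.00344809]
```

View pics/k1.png

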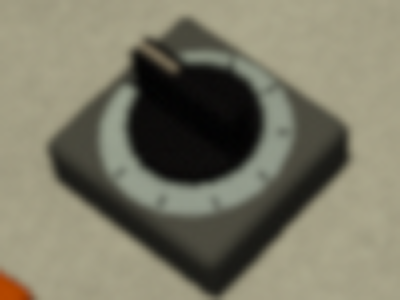

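The white line at (158,55) now points at the long tick, so the knob is at zero. Next is the holder.

>>> servo_tool(steps=[[85,[0.31,0.59,0],[0,0,0.77]],[85,[0.31,0.59,0],[0,0,0.77]],[85,[0.31,0.59,0],[0,0,0.77]],[85,[0.31,0.59,0],[0,0,0.77]],[85,[0.31,0.59,0],[0,0,0.77]]])

```text
time_s: 8.12
ee_pos: [493.3, 44.4, 253.2]
eef_rot: [1.704, 2.639, -0.001]
wrist_force: [1.1, -0.0, 0.3]
grip_width: 84.9
gripper_force: 0.0
```

>>> servo_tool(steps=[[85,[0.24,0.15,0],[0,0,0.4]],[85,[0.24,0.15,0],[0,0,0.4]],[85,[0.24,0.15,0],[0,0,0.4]],[85,[0.24,0.15,0],[0,0,0.4]],[85,[0.24,0.15,0],[0,0,0.4]]])

```text
time_s: 8.53
ee_pos: [511.6, 188.1, 253.0]
eef_rot: [-2.386, -2.041, -0.002]
wrist_force: [-0.6, -1.3, -0.2]
grip_width: 85.1
gripper_force: 0.0
```

>>> servo_tool(steps=[[85,[0,0,0],[0,0,0]],[85,[0,0,0],[0,0,0]],[85,[0,0,0],[0,0,0]],[85,[0,0,0],[0,0,0]],[85,[0,0,0],[0,0,0]]])

```text
time_s: 8.95
ee_pos: [512.1, 182.2, 253.4]
eef_rot: [2.386, 2.043, 0.0]
wrist_force: [-0.1, -1.3, 0.5]
grip_width: 85.2
gripper_force: 0.0
```

```bash
python3 - <<'E'
from plant import robot, viewer
import cv2, numpy as np
c=viewer.camera("wrist"); cv2.imwrite("pics/w2.png",c["color"][:,:,::-1])
np.savez("w2.npz",**{k:c[k] for k in("fx","fy","cx","cy","pose")})
s=robot.get_state(); print(s["ee_pos"],s["eef_rot"])
E
```

```text
[512.09828816 182.33699609 253.45371117] [2.38645789e+00 2.04280837e+00 1.74934964e-04]
```

View pics/w2.png

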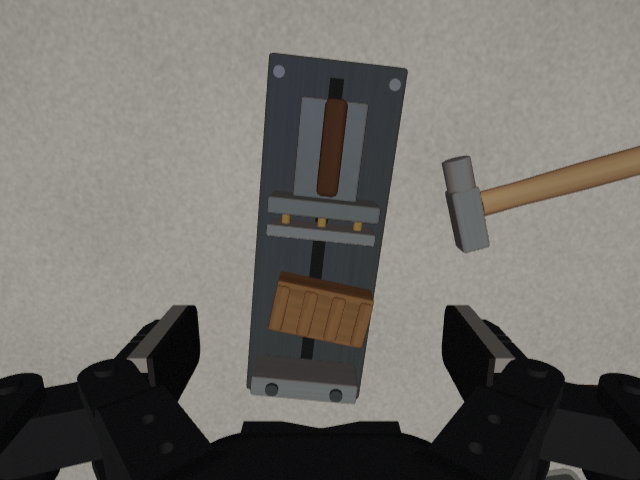

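The wrist view shows the fin top from (337,99) to (327,196), the pad's front edge from (267,236) to (375,246), the rest at (322,312), and the stop's inner top edge from (253,377) to (357,383).

```bash
python3 - <<'E'
from h import *
w=lambda u,v,z: wonz("w2.npz",u,v,z)[:2]
c=[w(*p,20) for p in[(271,53),(408,70),(359,398),(248,389)]]
print(np.round(c,1))
H=np.mean(c,0); yd=(c[0]+c[1]-c[2]-c[3]); yd/=np.linalg.norm(yd); xd=np.array([yd[1],-yd[0]])
print("H",H,"yaw y",np.degrees(np.arctan2(yd[1],yd[0])))
def loc(n,u,v,z): p=w(u,v,z); print(n,np.round(p,1),"holder",np.round([(p-H)@xd,(p-H)@yd],1))
for a in[("finT",337,99,94),("finB",327,196,94),("fin",332,147,94),("padL",267,236,52.5),("padR",375,246,52.5),("stopL",253,377,62),("stopR",357,383,62),("restfar",283,288,55),("restfar",372,304,55),("restnear",269,328,50),("restnear",363,347,50)]: loc(*a)
E
```

```text
[[491.3 319.3]
 [604.6 288.2]
 [521.4 -25.7]
 [407.3   3.1]]
H [506.15838687 146.23365664] yaw y 75.1428083879885
finT [537.5 269. ] holder [ -1.2 126.7]
finB [520.5 202.8] holder [-0.7 58.4]
fin [529.3 237.2] holder [-1.  93.9]
padL [463.7 170.4] holder [-47.2  12.4]
padR [555.  147.1] holder [47.  13.3]
stopL [427.3  42.2] holder [ -49.5 -120.8]
stopR [521.7  21.1] holder [  47.2 -117. ]
restfar [469.3 121.9] holder [-29.4 -33. ]
restfar [545.6  94.5] holder [ 51.4 -39.9]
restnear [448.7  83.1] holder [-39.4 -75.7]
restnear [532.3  50.3] holder [ 49.9 -86. ]
```

>>> servo_tool(steps=[[50,[0.111,0.017,0.08],[0,0,0.065]],[50,[0.111,0.017,0.15],[0,0,0.065]],[50,[0.111,0.017,0.22],[0,0,0.065]],[50,[0.111,0.017,0.27],[0,0,0.065]],[50,[0.111,0.017,0.27],[0,0,0.065]]])

```text
time_s: 9.42
ee_pos: [523.6, 235.1, 110.5]
eef_rot: [-2.483, -1.917, 0.02]
wrist_force: [-1.6, -0.1, -1.4]
grip_width: 50.0
gripper_force: 0.0
```

>>> servo_tool(steps=[[50,[0,0,0],[0,0,0]],[50,[0,0,0],[0,0,0]],[50,[0,0,0],[0,0,0]],[50,[0,0,0],[0,0,0]],[50,[0,0,0],[0,0,0]]])

```text
time_s: 9.83
ee_pos: [530.4, 236.9, 120.8]
eef_rot: [2.487, 1.917, 0.006]
wrist_force: [0.1, 0.4, 0.4]
grip_width: 50.0
gripper_force: 0.0
```

>>> servo_tool(steps=[[50,[0,0,0.05],[0,0,0]],[50,[0,0,0.105],[0,0,0]],[50,[0,0,0.105],[0,0,0]],[50,[0,0,0.105],[0,0,0]],[50,[0,0,0.105],[0,0,0]]])

```text
time_s: 10.25
ee_pos: [529.8, 237.0, 67.4]
eef_rot: [2.487, 1.918, 0.002]
wrist_force: [0.2, 0.2, -0.3]
grip_width: 49.8
gripper_force: 0.0
```

>>> servo_tool(steps=[[10,[0,0,0],[0,0,0]],[10,[0,0,0],[0,0,0]],[10,[0,0,0],[0,0,0]],[10,[0,0,0],[0,0,0]],[10,[0,0,0],[0,0,0]]])

```text
time_s: 10.67
ee_pos: [528.9, 237.4, 67.6]
eef_rot: [-2.487, -1.918, -0.001]
wrist_force: [-5.4, -0.3, 8.1]
grip_width: 15.1
gripper_force: 60.7
```

>>> servo_tool(steps=[[10,[0,0,0],[0,0,0]],[10,[0,0,0],[0,0,0]]])

```text
time_s: 10.83
ee_pos: [528.9, 237.4, 67.6]
eef_rot: [-2.487, -1.918, -0.001]
wrist_force: [-4.8, -0.0, 7.9]
grip_width: 15.0
gripper_force: 60.7
```

>>> servo_tool(steps=[[10,[-0.016,0,0],[0,0,0]],[10,[-0.032,0,0],[0,0,0]],[10,[-0.048,0,0],[0,0,0]],[10,[-0.064,0,0],[0,0,0]],[10,[-0.08,0,0],[0,0,0]]])

```text
time_s: 11.25
ee_pos: [519.0, 200.5, 67.6]
eef_rot: [-2.486, -1.917, -0.006]
wrist_force: [-4.6, 10.3, 5.0]
grip_width: 15.2
gripper_force: 60.8
```

>>> servo_tool(steps=[[10,[-0.01,0,0],[0,0,0]],[10,[-0.02,0,0],[0,0,0]],[10,[-0.03,0,0],[0,0,0]],[10,[-0.04,0,0],[0,0,0]],[10,[-0.04,0,0],[0,0,0]]])

```text
time_s: 11.67
ee_pos: [513.7, 180.4, 67.6]
eef_rot: [-2.486, -1.917, -0.004]
wrist_force: [-5.7, 6.3, 7.7]
grip_width: 15.1
gripper_force: 61.1
```

>>> servo_tool(steps=[[10,[-0.008,0,0],[0,0,0]],[10,[-0.016,0,0],[0,0,0]],[10,[-0.024,0,0],[0,0,0]],[10,[-0.03,0,0],[0,0,0]]])

```text
time_s: 12.0
ee_pos: [510.0, 166.7, 67.6]
eef_rot: [-2.486, -1.916, -0.005]
wrist_force: [-4.6, 10.4, 6.6]
grip_width: 15.4
gripper_force: 61.1
```

>>> servo_tool(steps=[[10,[-0.004,0,0],[0,0,0]],[10,[-0.008,0,0],[0,0,0]]])

```text
time_s: 12.17
ee_pos: [509.0, 162.9, 67.6]
eef_rot: [-2.486, -1.916, -0.006]
wrist_force: [-4.4, 11.0, 6.3]
grip_width: 15.4
gripper_force: 61.1
```

>>> servo_tool(steps=[[10,[-0.004,0,0],[0,0,0]],[10,[-0.008,0,0],[0,0,0]]])

```text
time_s: 12.33
ee_pos: [508.0, 159.1, 67.6]
eef_rot: [-2.486, -1.916, -0.006]
wrist_force: [-4.6, 10.5, 6.8]
grip_width: 14.7
gripper_force: 61.1
```

>>> servo_tool(steps=[[10,[-0.003,0,0],[0,0,0]],[10,[-0.006,0,0],[0,0,0]]])

```text
time_s: 12.5
ee_pos: [507.2, 156.2, 67.6]
eef_rot: [-2.486, -1.916, -0.005]
wrist_force: [-4.8, 10.4, 6.6]
grip_width: 15.0
gripper_force: 61.1
```

>>> servo_tool(steps=[[10,[-0.003,0,0],[0,0,0]],[10,[-0.006,0,0],[0,0,0]]])

```text
time_s: 12.67
ee_pos: [506.5, 153.5, 67.6]
eef_rot: [-2.485, -1.916, -0.006]
wrist_force: [-4.6, 12.3, 6.1]
grip_width: 14.8
gripper_force: 61.1
```

>>> servo_tool(steps=[[10,[-0.003,0,0],[0,0,0]],[10,[-0.006,0,0],[0,0,0]]])

```text
time_s: 12.83
ee_pos: [505.8, 151.2, 67.7]
eef_rot: [-2.485, -1.916, -0.007]
wrist_force: [-3.7, 14.7, 5.9]
grip_width: 14.6
gripper_force: 60.9
```

>>> servo_tool(steps=[[10,[-0.003,0,0],[0,0,0]],[10,[-0.004,0,0],[0,0,0]]])

```text
time_s: 13.0
ee_pos: [505.4, 149.5, 67.6]
eef_rot: [-2.485, -1.916, -0.008]
wrist_force: [-3.8, 16.2, 4.6]
grip_width: 14.7
gripper_force: 60.8
```

>>> servo_tool(steps=[[10,[0,0,0],[0,0,0]],[10,[0,0,0],[0,0,0]]])

```text
time_s: 13.17
ee_pos: [505.4, 149.5, 67.6]
eef_rot: [-2.485, -1.916, -0.008]
wrist_force: [-3.5, 14.7, 5.5]
grip_width: 15.4
gripper_force: 60.8
```

>>> servo_tool(steps=[[10,[0.002,0,0],[0,0,0]],[10,[0.002,0,0],[0,0,0]]])

```text
time_s: 13.33
ee_pos: [505.4, 149.5, 67.6]
eef_rot: [-2.486, -1.917, -0.005]
wrist_force: [-4.0, 10.9, 8.0]
grip_width: 15.0
gripper_force: 61.2
```

>>> servo_tool(steps=[[50,[0,0,0],[0,0,0]],[50,[0,0,0],[0,0,0]],[50,[0,0,0],[0,0,0]],[50,[0,0,0],[0,0,0]],[50,[0,0,0],[0,0,0]]])

```text
time_s: 13.75
ee_pos: [505.5, 146.5, 65.9]
eef_rot: [2.488, 1.918, 0.0]
wrist_force: [0.2, 0.3, -0.2]
grip_width: 50.0
gripper_force: 0.0
```

>>> servo_tool(steps=[[50,[0,0,-0.05],[0,0,0]],[50,[0,0,-0.13],[0,0,0]],[50,[0,0,-0.21],[0,0,0]],[50,[0,0,-0.29],[0,0,0]],[50,[0,0,-0.36],[0,0,0]]])

```text
time_s: 14.17
ee_pos: [505.5, 146.6, 248.6]
eef_rot: [2.487, 1.918, 0.002]
wrist_force: [2.0, 1.0, 0.7]
grip_width: 50.2
gripper_force: 0.0
```

>>> servo_tool(steps=[[50,[0,0,0],[0,0,0]],[50,[0,0,0],[0,0,0]],[50,[0,0,0],[0,0,0]],[50,[0,0,0],[0,0,0]],[50,[0,0,0],[0,0,0]]])

```text
time_s: 14.58
ee_pos: [504.2, 146.5, 243.7]
eef_rot: [-2.486, -1.917, 0.005]
wrist_force: [0.3, -0.0, 0.3]
grip_width: 50.0
gripper_force: 0.0
```

```bash
python3 - <<'E'
from plant import robot, viewer
import cv2, numpy as np
c=viewer.camera("wrist"); np.savez("w3.npz",**{k:c[k] for k in("fx","fy","cx","cy","pose")})
d=viewer.camera("side")["color"][240:396,165:373]
b=viewer.camera("scene")["color"][240:330,200:320]
o=np.hstack([cv2.resize(c["color"],(640,480)),np.vstack([cv2.resize(d,(160,120)),cv2.resize(b,(160,120)),np.zeros((240,160,3),np.uint8)])])
cv2.imwrite("pics/w3.png",o[:,:,::-1])
E
```

```text
(no output)
```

View pics/w3.png

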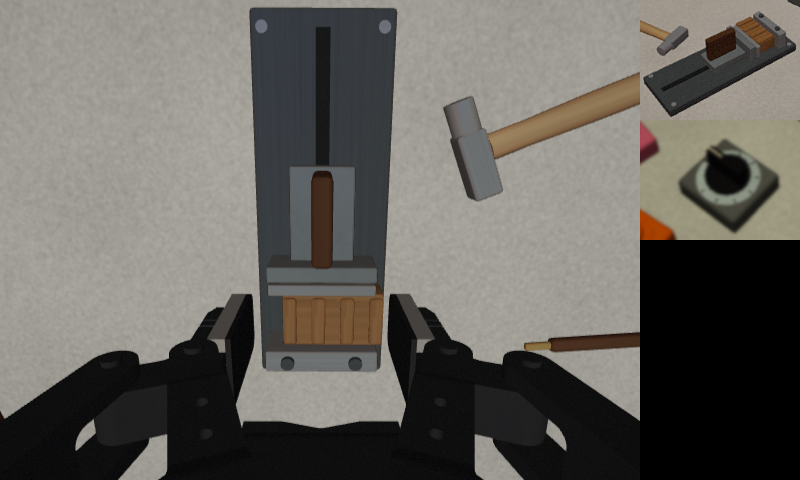

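```bash
python3 - <<'E'
from h import *
yd=np.array([np.cos(np.radians(75.2)),np.sin(np.radians(75.2))]); H=np.array([506.16,146.23])
def w(f,*a): return (wonz(f,*a)[:2]-H)@yd
for f,P in (("w2.npz",dict(fin0=(337,99,94),fin=(327,196,94),plateback=(323,203,61.5),plate=(323,217,61.5),padf=(321,241,52.5),stop=(305,380,62))),("w3.npz",dict(fin0=(321,171,94),fin=(321,268,94),plateback=(322,268,61.5),plate=(322,283,61.5),padf=(321,296,52.5),stop=(321,352,62)))):
    print({k:round(w(f,*a),1) for k,a in P.items()})
E
```

```text
{'fin0': np.float64(126.7), 'fin': np.float64(58.4), 'plateback': np.float64(47.6), 'plate': np.float64(35.9), 'padf': np.float64(12.9), 'stop': np.float64(-118.9)}
{'fin0': np.float64(40.4), 'fin': np.float64(-31.7), 'plateback': np.float64(-42.5), 'plate': np.float64(-55.8), 'padf': np.float64(-71.3), 'stop': np.float64(-120.5)}
```

The rest sits square between pad and stop. From the fin and plate offsets the pad has given about 6–7 mm. The knob is still at zero, and the hammer and pen look unmoved.

```bash
python3 -c "
from plant import robot
print(robot.hand_in())"
```

```text
the job is handed in; nothing more can be done
None
```

The job is handed in, verdict not reported: the knob is back at its zero stop, the pen rest is square against the end stop with about 6–7 mm of pad give after release, and I touched none of the bystanders.

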